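# Slide the green specimen under the microscope

### The arm

A 7-joint arm with a two-finger parallel gripper is mounted at the origin on the work surface. World frame = base frame: x ahead of the robot, y to its left, z up, the work surface at z = 0. Lengths are in m, angles in rad, forces in N, time in s.
With the tool pointing down it reaches from about 0.4 to 0.85 m from the base axis. Payload 4.5 kg.
Tool frame: the origin (TCP) lies at the very end of the fingers, on their centre line; the grasp point (between the pads) lies 19 mm behind it; z points along the fingers, y is the direction in which the jaws open and shut (so a half turn about z gives the same grasp; the last joint's range is limited). The gripper opens to 85 mm and grips with 20 to 120 N. Pads are 22 mm wide; open, the fingers measure 114 mm over their backs; the gripper's body (76 mm by 85 mm) begins 54 mm behind the grasp point. The pads swing forward as they close: fully open they stand 13 mm farther back than shut.
Start: joints at [0.034, 0.689, -0.195, 1.565, 0.157, 0.902, -0.215], TCP at [0.625, 0, 0.231] pointing down, gripper open.
Joint ranges: [-3.01, 3.01], [-0.46, 2.08], [-1.47, 1.51], [0.13, 2.56], [-1, 4.14], [0.04, 2.09], [-2.66, 2.66]. Speed limits (rad/s): [2.57, 2.57, 3.14, 3.14, 3.14, 3.14, 3.14].

### API

Orientations are given as a unit quaternion [x, y, z, w].
In Python, from station import ctrl gives the robot as it stands. The module is installed in compiled form; this text tells all that it offers.
- The arm moves only by the tool drive_tool, never from a script. Its argument "series" is a list of rows, each a list of 6 numbers: the shift along the tool's x, y, z in m, then the turn, a rotation vector about the tool's x, y, z in rad. A call has 1 to 12 rows; each row shifts and turns the commanded pose from where the row before left it, along the tool's axes as they then stand; what a row does not reach is not made up. A row lasts 1/12 s, in which the tool goes at most 41.7 mm and 7.16 degrees, less where a joint would pass 70% of its speed; a pose out of reach is approached as far as the arm can. A call with a gripper value outside its range is refused whole. "jaw" is the closure in counts, from 0 (fully open) to 255 (shut), set as the call begins (left out, the last holds). The fingers move at their own pace and stop on an object; "force" is the grip in N (left out, the last holds). Time passes only in rows, so rows that do not move let the fingers close. It gives the time, the measured TCP pose, the force and the opening at its end, in the units of the state.
- ctrl.sense(): the state, without advancing time (a new reading comes with each control period).
- ctrl.snapshot(name): name is "scene" or "side" or "wrist"; returns a dict with "img" (400x640x3 uint8, blue, green, red), "K" (3x3 intrinsics, pixels), "view" (4x4, takes a point from world to camera coordinates). Camera axes: x right, y down, z forward; pixel columns grow to the right and rows downward; lengths in m; the calibration is good to about 2 mm. A picture is of the moment at which its call begins. There is no depth.
- ctrl.job_done(): hands the job in, once; it reports no verdict.
The state is a dict: "time_s": time; "qpos": joint angles; "qvel": joint speeds; "effort": joint torques, N m; "eef_pos": TCP position; "tcp_rot": TCP orientation; "ft_force": force on the tool from outside, world axes, zero at the start; "wrist_torque": the same for the moment, N m; "gripper_width": opening from 0.0 (shut) to 1.0 (fully open).
Only numpy, scipy, OpenCV 4.12 (cv2) and the standard library are available. Lean on these libraries where they do the work, as an engineer would, in place of code of your own. Each camera call takes 0.05 s, during which the arm holds its last target. There are 200 camera calls.

### The job

Take the carrier with the green specimen dish (the black bar is its handle) and slide it, dish end first, between the microscope's guide rails and under the lens until it is fully home against the end stop, lying flat with the dish below the lens. Let go of it there, and leave the red and the blue carriers where they lie.

Things in the scene. Friction and masses are not known exactly. Their poses are not given: they have to be found in the camera images.
- carrier_green: loose carrier with a green dish: white plate x -150..40, y -30..30 mm, 6 thick; dish 56 wide, top at 18; black handle bar at x -125, y 0: 50 long (x), 14 wide (y), top at z 51. Origin on the underside below the dish; x to the dish end, z up. 0.2 kg, balance point about 30 mm from the handle towards the dish. Starts flat on a 4 mm mat beside two others.
- microscope: white, fixed. Origin on the lens axis at table level; x: way in, z up. Base top z 30 mm, x -170..140, 150 wide. Guide rails 12 high: 68 clear from x -70 to 40, flaring to 110 at x -140. End stop at x 40: a carrier that is home has its origin on the lens axis, x axes parallel. Lens end z 78; side lenses from z 125; head above z 178, to 350, x from -37; column x 76..136
- carrier_red: bystander to leave where it lies: like the green carrier but with a red dish: white plate x -150..40, y -30..30 mm, 6 thick; dish 56 wide, top at 18; black handle bar at x -125, y 0: 50 long (x), 14 wide (y), top at z 51. Origin on the underside below the dish; x to the dish end, z up
- carrier_blue: bystander to leave where it lies: like the green carrier but with a blue dish: white plate x -150..40, y -30..30 mm, 6 thick; dish 56 wide, top at 18; black handle bar at x -125, y 0: 50 long (x), 14 wide (y), top at z 51. Origin on the underside below the dish; x to the dish end, z up
Mind the look-alikes: they are no part of the job. Leave any turquoise look-alike of the carrier_green alone.

How it is judged:
At the end, for the whole second after the job is handed in: The green carrier lies released, at rest and flat (within 6 degrees) on the microscope's base, its dish centre within 15 mm of the lens axis and its length within 10 degrees of the slide direction; the red and blue carriers are within 30 mm of where they began (horizontal distance between carrier_green and microscope below 0.015 m and z of carrier_green in the frame of microscope between 0.026 and 0.036 m and angle between carrier_green's own z axis and vertical below 0.1 rad and angle between the x axis of carrier_green and the x axis of microscope, either way round below 0.175 rad and linear speed of carrier_green below 0.02 m/s and distance of each of carrier_red, carrier_blue from where it was at the start of the episode below 0.03 m); the robot touches nothing.
It also fails if it takes over 45 s, if anything falls off the work surface, if the arm or the gripper's body presses on something with over 40 N, if the wrist force passes 120 N, or if a joint passes its speed limit or range.

## Working session

There is one attempt and no reset: what is moved stays moved. The work goes in short steps, Python scripts to look and compute and a tool call to move; the robot and the scene stay as the last step left them, time stands still between calls to the robot, and variables do not carry over. Pictures are saved under pics/ and viewed, on a budget of 10 in all, crops included, one or two more only if the job needs it, and the job is handed in when it is done.

Besides the shell and the picture viewer there is one more tool, called after ">>>" as name(argument=value, ...) on one line, values as JSON. drive_tool: Moves the arm, as the interface text tells. Its arguments: {"type":"object","properties":{"series":{"type":"array"},"jaw":{"type":"number"},"force":{"type":"number"}},"required":["series"]}

```bash
mkdir -p pics
cat > h.py <<'E'
import numpy as np, cv2
from station import ctrl
def snap(n,f):
    s=ctrl.snapshot(n); cv2.imwrite('pics/'+f+'.png',s['img']); np.savez('pics/'+f+'.npz',K=s['K'],view=s['view']); return s
def ray(f,uv,z):
    d=np.load('pics/'+f+'.npz');V=d['view'];R=V[:3,:3];c=-R.T@V[:3,3]
    r=R.T@np.linalg.inv(d['K'])@np.array([uv[0],uv[1],1.]);return c+r*(z-c[2])/r[2]
def proj(f,p):
    d=np.load('pics/'+f+'.npz');V=d['view'];q=d['K']@(V[:3,:3]@np.array(p,float)+V[:3,3]);return q[:2]/q[2]
E
python3 - <<'E'
from h import *
for n in('scene','side'):
    s=snap(n,n+'0');V=s['view'];print(n,s['K'][0,0],(-V[:3,:3].T@V[:3,3]).round(3))
print(ctrl.sense())
E
```

```text
scene 497.35160893300184 [ 1.042 -0.768  0.713]
side 399.98788801326657 [ 0.069 -0.761  0.681]
{'time_s': 0.1, 'qpos': array([ 0.03379539,  0.68991095, -0.19450427,  1.56629699,  0.15729044,
        0.9024898 , -0.2151354 ]), 'qvel': array([ 0.00051658, -0.00221519,  0.00039502, -0.00314703, -0.00176763,
        0.00143168, -0.00143376]), 'effort': array([-2.74651000e-03, -5.40603232e+01, -1.27131768e+00, -1.58985078e+01,
        9.34141979e-03,  4.37054478e-03,  9.81481946e-06]), 'eef_pos': array([ 6.24388390e-01, -4.92858851e-05,  2.30541898e-01]), 'tcp_rot': array([ 7.07094364e-01,  7.07118678e-01, -6.50232657e-04, -5.59759286e-04]), 'ft_force': array([0.2835539 , 0.27108509, 0.17405811]), 'wrist_torque': array([-0.00538538,  0.04475258,  0.02491687]), 'gripper_width': 1.000889174591853}
```

View pics/scene0.png

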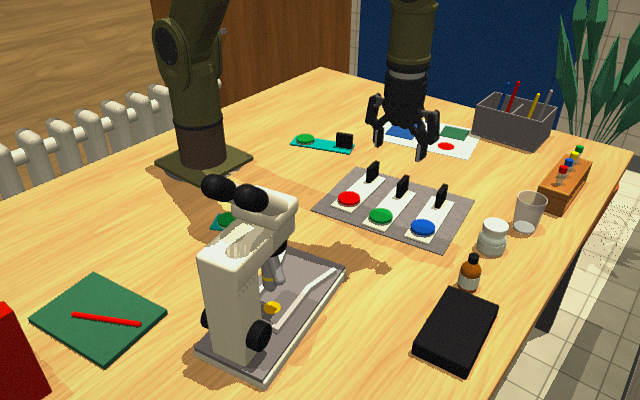

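View pics/side0.png

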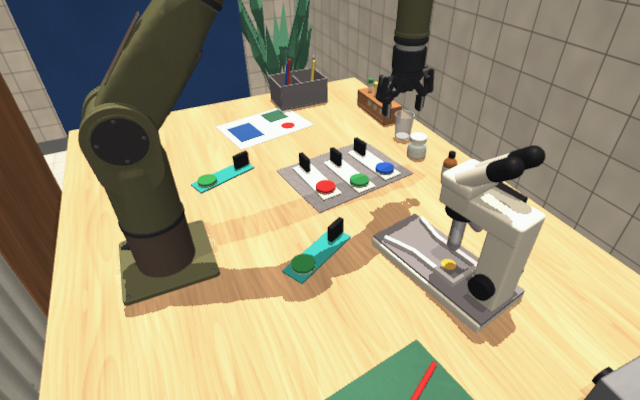

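The pictures show three white carriers on a mat. The green one is in the middle, with its dish at scene (380,215) and handle at (402,186). The turquoise decoys lie elsewhere. The microscope is at scene (265,290), with its way in facing away from the scene camera. I'll enlarge crops of both next.

Run:
```python
from h import *
a=cv2.imread('pics/scene0.png');b=cv2.imread('pics/side0.png')
def c(i,x,y,w,h,s):return cv2.resize(i[y:y+h,x:x+w],None,fx=s,fy=s,interpolation=cv2.INTER_CUBIC)
# carriers: scene(330..460,150..250) x4 ; side (320..420,130..205)
A=c(a,340,155,100,75,4);B=c(b,320,135,100,75,4)   # 400x300
C=c(a,190,230,160,120,2.5);D=c(b,365,200,160,120,2.5)
cv2.imwrite('pics/crop1.png',np.vstack([np.hstack([A,B]),np.hstack([C,D])]))
```

```text
(no output)
```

View pics/crop1.png

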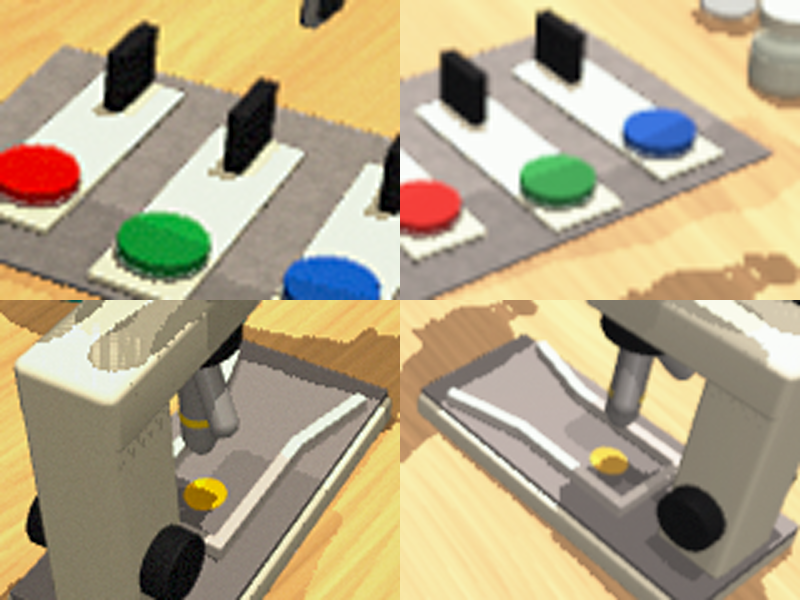

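Run:
```python
from h import *
for n,f,uv,z in [('dish','scene0',(381,214.5),.022),('dish','side0',(359.5,179),.022),('hand','scene0',(404.3,177.3),.055),('hand','side0',(336,150.5),.055),
 ('yel','scene0',(272.4,307.6),.03),('yel','side0',(448.2,264.4),.03),('c1','scene0',(345.2,268),.03),('c2','scene0',(288,248),.03),('c3','side0',(373,239.2),.03),('c4','side0',(419,215.2),.03),
 ('stop','side0',(365+(622-400)/2.5,200+(503-300)/2.5),.042),('stop','scene0',(190+215/2.5,230+(543-300)/2.5),.042)]:
  print(n,f,ray(f,uv,z).round(4))
```

```text
dish scene0 [0.5567 0.0762 0.022 ]
dish side0 [0.5536 0.0733 0.022 ]
hand scene0 [0.5374 0.2094 0.055 ]
hand side0 [0.5384 0.1984 0.055 ]
yel scene0 [ 0.5677 -0.3113  0.03  ]
yel side0 [ 0.5646 -0.3126  0.03  ]
c1 scene0 [ 0.6078 -0.1376  0.03  ]
c2 scene0 [ 0.4749 -0.1637  0.03  ]
c3 side0 [ 0.4562 -0.1721  0.03  ]
c4 side0 [ 0.6059 -0.1445  0.03  ]
stop side0 [ 0.5359 -0.3638  0.042 ]
stop scene0 [ 0.6128 -0.3492  0.042 ]
```

>>> drive_tool(series=[[0.029, -0.012, 0, 0, 0, 0], [0.029, -0.012, 0, 0, 0, 0], [0.029, -0.012, 0, 0, 0, 0], [0.029, -0.012, 0, 0, 0, 0], [0.029, -0.012, 0, 0, 0, 0], [0.029, -0.013, 0, 0, 0, 0], [0.029, -0.013, 0, 0, 0, 0], [0, 0, 0, 0, 0, -0.065], [0, 0, 0, 0, 0, -0.065], [0, 0, 0, 0, 0, 0], [0, 0, 0, 0, 0, 0]], jaw=90, force=80)

```text
time_s: 1.02
eef_pos: [0.5389, 0.2026, 0.231]
tcp_rot: [0.66, 0.751, -0.0, -0.0]
ft_force: [0.3, -0.2, -0.1]
gripper_width: 0.65
```

Run:
```python
from h import *
snap('wrist','w1');s=ctrl.sense();print(s['eef_pos'].round(4),s['tcp_rot'].round(4),s['gripper_width'],proj('w1',(.538,.203,.055)),proj('w1',(.555,.075,.022)))
```

```text
[0.539  0.2024 0.231 ] [ 6.607e-01  7.507e-01 -3.000e-04 -0.000e+00] 0.6469195598767988 [315.95591844 169.15160375] [316.52471349 267.18106555]
```

View pics/w1.png

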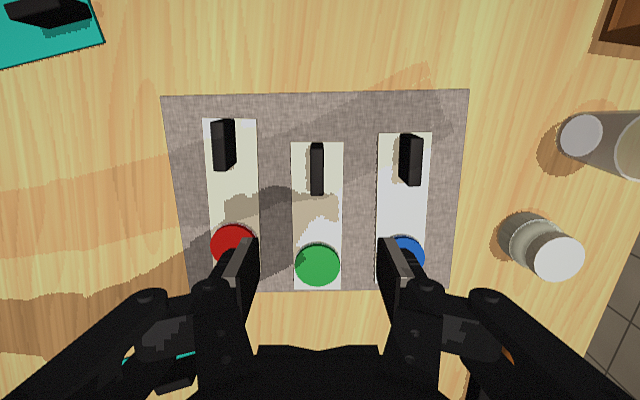

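The wrist view has the green handle centred at (316,168) and the dish at (317,265), within 2 px of where I predicted. The jaws straddle it, so I'll descend and close.

>>> drive_tool(series=[[0, 0, 0.03, 0, 0, 0], [0, 0, 0.03, 0, 0, 0], [0, 0, 0.03, 0, 0, 0], [0, 0, 0.03, 0, 0, 0], [0, 0, 0.03, 0, 0, 0], [0, 0, 0.03, 0, 0, 0], [0, 0, 0.02, 0, 0, 0], [0, 0, 0.01, 0, 0, 0], [0, 0, 0, 0, 0, 0], [0, 0, 0, 0, 0, 0]])

```text
time_s: 1.9
eef_pos: [0.5394, 0.2028, 0.0216]
tcp_rot: [0.66, 0.751, 0.0, 0.0]
ft_force: [-0.7, -0.3, 0.2]
gripper_width: 0.648
```

>>> drive_tool(series=[[0, 0, 0, 0, 0, 0], [0, 0, 0, 0, 0, 0], [0, 0, 0, 0, 0, 0], [0, 0, 0, 0, 0, 0], [0, 0, 0, 0, 0, 0], [0, 0, 0, 0, 0, 0], [0, 0, 0, 0, 0, 0], [0, 0, 0, 0, 0, 0]], jaw=255, force=80)

```text
time_s: 2.57
eef_pos: [0.5397, 0.2033, 0.0227]
tcp_rot: [0.66, 0.751, 0.001, 0.0]
ft_force: [-1.2, 0.6, 6.3]
gripper_width: 0.152
```

>>> drive_tool(series=[[0, 0, -0.01, 0, 0, 0], [0, 0, -0.015, 0, 0, 0], [0, 0, -0.02, 0, 0, 0], [0, 0, -0.02, 0, 0, 0], [0, 0, -0.02, 0, 0, 0], [0, 0, -0.015, 0, 0, 0], [0, 0, 0, 0, 0, 0], [0, 0, 0, 0, 0, 0], [0, 0, 0, 0, 0, 0]])

```text
time_s: 3.32
eef_pos: [0.5384, 0.2027, 0.1207]
tcp_rot: [0.66, 0.752, -0.001, -0.0]
ft_force: [0.5, -0.2, -2.1]
gripper_width: 0.151
```

Run:
```python
from h import *
a=snap('scene','s2')['img'];b=snap('wrist','w2')['img']
print(ctrl.sense()['eef_pos'].round(4))
cv2.imwrite('pics/c2.png',np.vstack([cv2.resize(a[110:260,300:500],(400,300)),cv2.resize(b,(400,250))]))
```

```text
[0.5381 0.2026 0.1202]
```

View pics/c2.png

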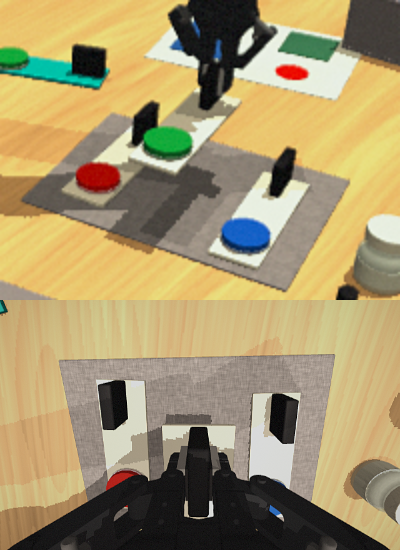

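The green carrier is held level and clear of the mat; red and blue haven't moved. Next I carry it to the mouth of the rails.

>>> drive_tool(series=[[-0.02, -0.005, 0, 0, 0, 0], [-0.03, -0.0075, 0, 0, 0, 0], [-0.035, -0.0085, 0, 0, 0, 0], [-0.035, -0.0085, 0, 0, 0, 0], [-0.035, -0.0085, 0, 0, 0, 0], [-0.035, -0.0085, 0, 0, 0, 0], [-0.03, -0.007, 0, 0, 0, 0], [-0.02, -0.005, 0, 0, 0, 0], [0, 0, 0, 0, 0, -0.035], [0, 0, 0, 0, 0, -0.035], [0, 0, 0, 0, 0, 0], [0, 0, 0, 0, 0, 0]])

```text
time_s: 4.42
eef_pos: [0.5123, -0.0408, 0.121]
tcp_rot: [0.632, 0.775, 0.0, -0.001]
ft_force: [0.8, 1.0, -1.8]
gripper_width: 0.148
```

Run:
```python
from h import *
a=snap('scene','s3')['img'];b=snap('side','d3')['img']
s=ctrl.sense();print(s['eef_pos'].round(4),s['tcp_rot'].round(4))
A=cv2.resize(a[180:330,200:400],(800,600),interpolation=cv2.INTER_CUBIC)
B=cv2.resize(b[150:300,340:540],(800,600),interpolation=cv2.INTER_CUBIC)
cv2.imwrite('pics/c3a.png',A);cv2.imwrite('pics/c3b.png',B)
```

```text
[ 0.5123 -0.041   0.1211] [ 6.322e-01  7.748e-01  3.000e-04 -3.000e-04]
```

View pics/c3a.png

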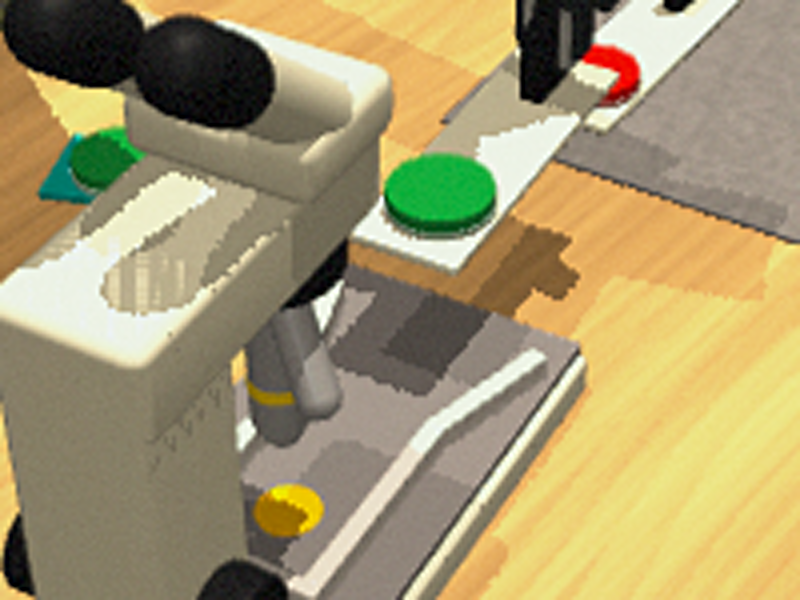

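View pics/c3b.png

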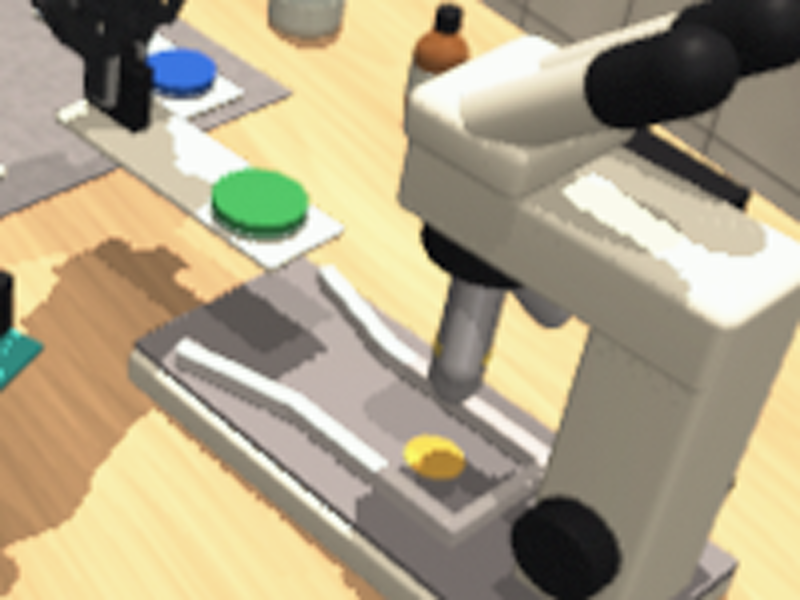

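Run:
```python
from h import *
S=lambda u,v:(200+u/4,180+v/4)
D=lambda u,v:(340+u/4,150+v/4)
def P(f):
    d=np.load('pics/'+f+'.npz');return d['K']@d['view'][:3]
def tri(a,b):
    X=cv2.triangulatePoints(P('s3'),P('d3'),np.array(S(*a)).reshape(2,1),np.array(D(*b)).reshape(2,1));return (X[:3]/X[3]).ravel()
print('dish',tri((440,188),(260,199)).round(4)); print('yel',tri((289,510),(435,457)).round(4))
def ang(f,p,q,z):
    a=ray(f,p,z);b=ray(f,q,z);d=b-a;print(a.round(4),b.round(4),np.degrees(np.arctan2(d[1],d[0])).round(1))
ang('d3',D(290,400),D(452,525),.042);ang('d3',D(390,352),D(540,448),.042);ang('s3',S(428,432),S(310,590),.042)
ang('s3',S(578,350),S(405,598),.03);ang('d3',D(135,350),D(440,592),.03)
ang('s3',S(352,240),S(455,270),.109);ang('d3',D(275,265),D(340,230),.109) # front edge of plate
from scipy.spatial.transform import Rotation as R
s=ctrl.sense();print(R.from_quat(s['tcp_rot']).as_matrix().round(4))
```

```text
dish [ 0.5382 -0.1657  0.1173]
yel [ 0.567  -0.3113  0.0292]
[ 0.5114 -0.2515  0.042 ] [ 0.5343 -0.3632  0.042 ] -78.4
[ 0.5862 -0.2431  0.042 ] [ 0.6122 -0.3396  0.042 ] -74.9
[ 0.5925 -0.2406  0.042 ] [ 0.6153 -0.3481  0.042 ] -78.0
[ 0.6058 -0.1372  0.03  ] [ 0.6433 -0.3173  0.03  ] -78.2
[ 0.4608 -0.1677  0.03  ] [ 0.5093 -0.3885  0.03  ] -77.6
[ 0.5243 -0.2155  0.109 ] [ 0.5774 -0.2016  0.109 ] 14.7
[ 0.5183 -0.2126  0.109 ] [ 0.5692 -0.2022  0.109 ] 11.5
[[-2.006e-01  9.797e-01 -0.000e+00]
 [ 9.797e-01  2.006e-01  9.000e-04]
 [ 9.000e-04  2.000e-04 -1.000e+00]]
```

The dish is 149 mm short of the lens axis, the sideways error is under 1 mm, and the carrier is parallel to within about 0.5°. I'll lower it to about 6 mm above the base and start sliding in.

>>> drive_tool(series=[[0, 0, 0.015, 0, 0, 0], [0, 0, 0.02, 0, 0, 0], [0, 0, 0.02, 0, 0, 0], [0, 0, 0.012, 0, 0, 0], [0, 0, 0, 0, 0, 0], [0, 0, 0, 0, 0, 0]])

```text
time_s: 5.02
eef_pos: [0.5119, -0.0416, 0.054]
tcp_rot: [0.632, 0.775, -0.0, -0.0]
ft_force: [-0.3, 0.0, -1.0]
gripper_width: 0.153
```

>>> drive_tool(series=[[-0.01, 0, 0, 0, 0, 0], [-0.01, 0, 0, 0, 0, 0], [-0.01, 0, 0, 0, 0, 0], [-0.01, 0, 0, 0, 0, 0], [-0.01, 0, 0, 0, 0, 0], [-0.01, 0, 0, 0, 0, 0], [0, 0, 0, 0, 0, 0], [0, 0, 0, 0, 0, 0]])

```text
time_s: 5.68
eef_pos: [0.5241, -0.1024, 0.0543]
tcp_rot: [0.634, 0.774, 0.0, 0.0]
ft_force: [-0.8, 0.4, -2.9]
gripper_width: 0.151
```

>>> drive_tool(series=[[-0.01, 0, 0, 0, 0, 0], [-0.01, 0, 0, 0, 0, 0], [-0.01, 0, 0, 0, 0, 0], [-0.01, 0, 0, 0, 0, 0], [-0.005, 0, 0, 0, 0, 0], [0, 0, 0, 0, 0, 0], [0, 0, 0, 0, 0, 0]])

```text
time_s: 6.27
eef_pos: [0.5329, -0.1457, 0.0542]
tcp_rot: [0.633, 0.774, 0.0, -0.0]
ft_force: [0.1, 0.3, -1.5]
gripper_width: 0.148
```

Run:
```python
from h import *
a=snap('scene','s4')['img'];b=snap('side','d4')['img']
s=ctrl.sense();print(s['eef_pos'].round(4),s['ft_force'].round(1))
A=cv2.resize(a[200:330,220:350],(400,400),interpolation=cv2.INTER_CUBIC)
B=cv2.resize(b[170:300,370:500],(400,400),interpolation=cv2.INTER_CUBIC)
cv2.imwrite('pics/c4.png',np.hstack([A,B]))
```

```text
[ 0.5329 -0.1446  0.0543] [ 0.9  0.5 -2.3]
```

View pics/c4.png

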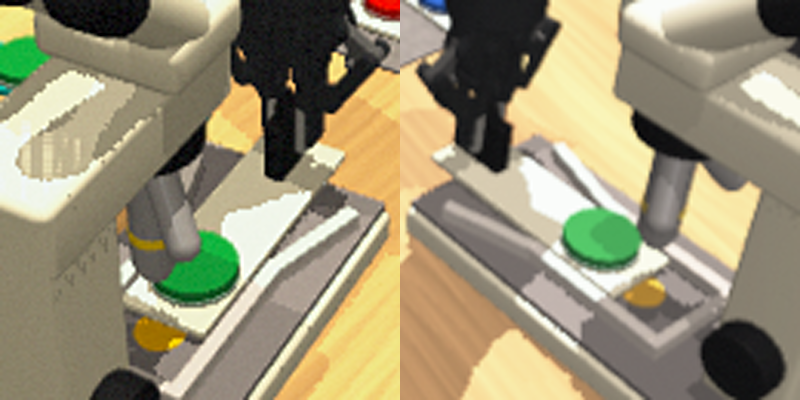

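The carrier is centred between the rails with the dish just short of the lens and no contact force. I'll continue slowly, easing it down to the base.

>>> drive_tool(series=[[-0.008, 0, 0, 0, 0, 0], [-0.008, 0, 0, 0, 0, 0], [-0.008, 0, 0, 0, 0, 0], [-0.006, 0, 0.001, 0, 0, 0], [-0.004, 0, 0.001, 0, 0, 0], [0, 0, 0.001, 0, 0, 0], [0, 0, 0, 0, 0, 0], [0, 0, 0, 0, 0, 0]])

```text
time_s: 7.03
eef_pos: [0.5396, -0.1782, 0.0511]
tcp_rot: [0.633, 0.774, 0.0, -0.0]
ft_force: [-0.6, -0.8, -2.7]
gripper_width: 0.151
```

>>> drive_tool(series=[[-0.003, 0, 0, 0, 0, 0], [-0.003, 0, 0, 0, 0, 0], [0, 0, 0, 0, 0, 0], [0, 0, 0, 0, 0, 0]])

```text
time_s: 7.37
eef_pos: [0.541, -0.185, 0.0513]
tcp_rot: [0.633, 0.774, -0.0, 0.0]
ft_force: [-0.7, 0.5, -1.6]
gripper_width: 0.154
```

>>> drive_tool(series=[[-0.002, 0, 0, 0, 0, 0], [0, 0, 0, 0, 0, 0], [0, 0, 0, 0, 0, 0]])

```text
time_s: 7.62
eef_pos: [0.5414, -0.1863, 0.0513]
tcp_rot: [0.633, 0.774, 0.0, -0.0]
ft_force: [0.4, 0.0, -1.3]
gripper_width: 0.148
```

>>> drive_tool(series=[[-0.002, 0, 0, 0, 0, 0], [0, 0, 0, 0, 0, 0], [0, 0, 0, 0, 0, 0]])

```text
time_s: 7.87
eef_pos: [0.5416, -0.1863, 0.0513]
tcp_rot: [0.632, 0.775, 0.001, -0.001]
ft_force: [-1.0, 4.6, -0.9]
gripper_width: 0.152
```

>>> drive_tool(series=[[-0.002, 0, 0, 0, 0, 0], [0, 0, 0, 0, 0, 0], [0, 0, 0, 0, 0, 0]])

```text
time_s: 8.12
eef_pos: [0.5418, -0.1863, 0.0513]
tcp_rot: [0.632, 0.775, 0.002, -0.002]
ft_force: [-1.3, 9.4, 1.4]
gripper_width: 0.155
```

>>> drive_tool(series=[[-0.002, 0, 0, 0, 0, 0], [0, 0, 0, 0, 0, 0], [0, 0, 0, 0, 0, 0]])

```text
time_s: 8.37
eef_pos: [0.5419, -0.1864, 0.0511]
tcp_rot: [0.632, 0.775, 0.002, -0.003]
ft_force: [-2.4, 12.9, 1.1]
gripper_width: 0.151
```

The end stop is met: the carrier stalls at y = -0.1863 and the push force rises to 13 N. I'll relax the push and lower onto the base.

>>> drive_tool(series=[[0.0045, 0, 0, 0, 0, 0], [0, 0, 0.001, 0, 0, 0], [0, 0, 0.001, 0, 0, 0], [0, 0, 0, 0, 0, 0], [0, 0, 0, 0, 0, 0]])

```text
time_s: 8.78
eef_pos: [0.5419, -0.1862, 0.0494]
tcp_rot: [0.632, 0.775, 0.001, -0.001]
ft_force: [-0.8, 6.0, 0.4]
gripper_width: 0.149
```

>>> drive_tool(series=[[0, 0, 0.001, 0, 0, 0], [0, 0, 0, 0, 0, 0], [0, 0, 0, 0, 0, 0]])

```text
time_s: 9.03
eef_pos: [0.542, -0.1862, 0.0487]
tcp_rot: [0.632, 0.775, 0.001, -0.0]
ft_force: [-1.9, 7.0, 3.6]
gripper_width: 0.152
```

>>> drive_tool(series=[[0, 0, 0.001, 0, 0, 0], [0, 0, 0, 0, 0, 0], [0, 0, 0, 0, 0, 0]])

```text
time_s: 9.28
eef_pos: [0.542, -0.1861, 0.0487]
tcp_rot: [0.632, 0.775, 0.001, -0.0]
ft_force: [-2.9, 6.9, 12.6]
gripper_width: 0.15
```

The carrier is seated on the base at z = 0.0487, with vertical force rising. Next I open part way, then lift off.

>>> drive_tool(series=[[0, 0, -0.001, 0, 0, 0], [0, 0, 0, 0, 0, 0], [0, 0, 0, 0, 0, 0], [0, 0, 0, 0, 0, 0], [0, 0, 0, 0, 0, 0], [0, 0, 0, 0, 0, 0]], jaw=100)

```text
time_s: 9.78
eef_pos: [0.5416, -0.1886, 0.0482]
tcp_rot: [0.633, 0.774, -0.0, 0.0]
ft_force: [-0.4, 0.6, 0.0]
gripper_width: 0.607
```

>>> drive_tool(series=[[0, 0, -0.005, 0, 0, 0], [0, 0, -0.01, 0, 0, 0], [0, 0, -0.02, 0, 0, 0], [0, 0, -0.02, 0, 0, 0], [0.025, 0, -0.02, 0, 0, 0], [0.03, 0, -0.02, 0, 0, 0], [0.03, 0, -0.02, 0, 0, 0], [0.03, 0, -0.02, 0, 0, 0], [0.02, 0, 0, 0, 0, 0], [0, 0, 0, 0, 0, 0], [0, 0, 0, 0, 0, 0]])

```text
time_s: 10.7
eef_pos: [0.515, -0.0545, 0.1845]
tcp_rot: [0.632, 0.775, 0.001, 0.001]
ft_force: [0.6, -0.6, -0.5]
gripper_width: 0.607
```

Run:
```python
from h import *
a=snap('scene','s5')['img'];b=snap('side','d5')['img']
s=ctrl.sense();print(s['eef_pos'].round(4),s['ft_force'].round(1),s['gripper_width'])
A=cv2.resize(a[150:350,220:480],(400,308),interpolation=cv2.INTER_CUBIC)
B=cv2.resize(b[130:330,290:550],(400,308),interpolation=cv2.INTER_CUBIC)
C=cv2.resize(a[200:330,220:350],(400,400)[:2],interpolation=cv2.INTER_CUBIC)[:290]
C=cv2.resize(a[230:327,220:349],(400,290),interpolation=cv2.INTER_CUBIC)
D=cv2.resize(b[205:302,370:499],(400,290),interpolation=cv2.INTER_CUBIC)
cv2.imwrite('pics/c5.png',np.vstack([np.hstack([A,B]),np.hstack([C,D])]))
print(proj('s5',(.567,-.3115,.048)),proj('d5',(.567,-.3115,.048)))
```

```text
[ 0.5148 -0.057   0.1835] [ 0.1 -0.8 -0.5] 0.6070080175675728
[271.56932997 300.53534355] [450.24033574 257.9758537 ]
```

View pics/c5.png

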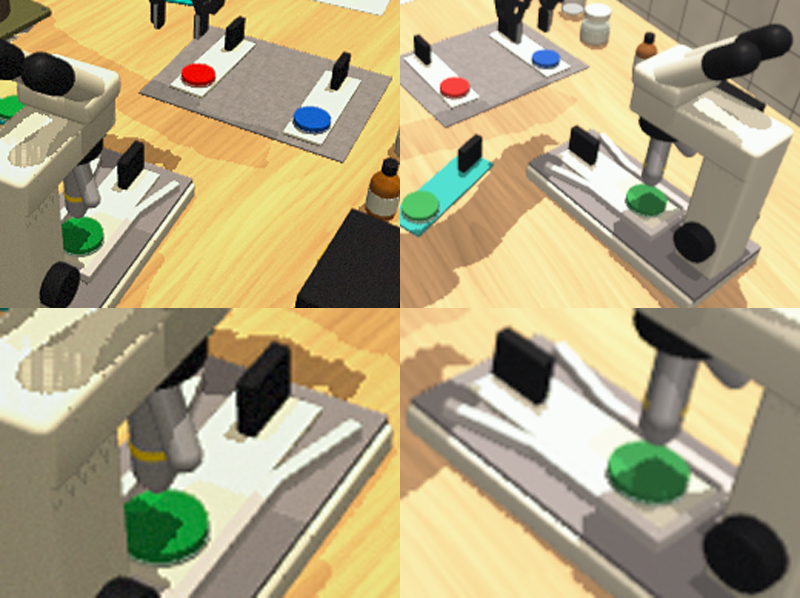

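The dish centre is at side pixel (450,259.5) against a predicted (450,258), so about 2 mm off. The carrier is flat against the stop, and red and blue are undisturbed.

```bash
python3 -c "
from station import ctrl
print(ctrl.job_done())"
```

```text
the job is handed in; nothing more can be done
None
```

The green carrier is on the microscope base between the guide rails, home against the end stop and released. I handed the job in at about 11 s of robot time; the hand-in gives no verdict.

- **How it went:** I gripped the green carrier by its handle and carried it to the mouth of the rails. I slid it in until it stalled on the stop at about 13 N, then lowered it until the base pushed back, opened the jaws and backed away.
- **Dish position:** in the last side view the dish centre is within about 1.5 px (roughly 2 mm) of the measured lens axis. The scene view agrees by eye only, because the column partly hides the dish there.
- **Lie and alignment:** it looks flat in both views. Before insertion it was within about 0.5° of the slide direction, and I did not measure its angle again after letting go.
- **Red and blue:** by eye they have not moved; I did not measure them.
- **Gripper:** it is clear of everything, and the force reading is about zero.
- **Disagreements:** before lowering, the triangulated dish height came out about 4 mm below what I expected, from a slight sag in the grip or calibration error. One rail edge read about 3° different from the other four edges I measured, so I left it out.

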